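Get the oilstone out of its sliding-lid box and bed it in its bench block

TASK

Get the bench ready for honing: the flat wooden lid of the stone box has no handle, so press lightly on top of it and draw it back by friction, out over the box's low end, until it is fully open. Then lift the oilstone out and bed it gently in the recess of its wooden block, lying flat on the bottom of the recess, and leave the lid open. The lid panel is thin and the stone brittle, so do not bear down hard on either (30 N is too much for the lid), and leave everything else on the bench where it is.

Things in the scene. Friction and masses are not known exactly. Their poses are not given: they have to be found in the camera images.
- box: Oak box 200 (x) x 114 (y) x 56 mm high, fixed. Origin: centre of its underside, on the bench. Its -x end wall is low (41 mm), the lid comes out over it; side and +x walls are 56 mm high, 7 mm thick. Inside: width 100 mm, floor 8 mm above the origin. A 34 mm high cross wall at x = -34 to -28 mm parts the stone's space (x = -28 to +93 mm) from an empty one.
- lid: Flat lid, 196 x 100 x 5 mm, captive in grooves along the box's x; no handle. Its origin is at the box's origin when closed (x -100 to +93 mm covered), and moves to the box's -x, 125 mm to a stop; sliding takes 4 to 5 N, it stays where left. Its top is NOT measured: level, but 45.5 to 52.5 mm above the bench (it swells and sinks; unyielding), so feel for it. Some 10 N on it grip well.
- stone: Grey oilstone, 100 (x) x 40 (y) x 20 mm high, about 0.2 kg, lying flat on the box's floor under the lid, nearly parallel to the box, with about 26 mm of room beside each long side. Origin: centre of its underside; z up.
- holder: Bench block of dark wood, 160 (x) x 84 (y) x 24 mm high, fixed. Origin: centre of its underside. In the middle of its top is a recess 103 (x) x 43 (y) x 6 mm deep with a 1.5 mm bevel; its floor is 18 mm above the origin. The stone fits in either way round, 1.5 mm to spare on each side, and then stands 14 mm proud of the block.
- oil: Amber honing-oil bottle, 48 mm across, 115 mm high, upright. Origin: centre of its underside. To be left alone.
- key: Steel T-handled chuck key lying flat, 100 mm shank along x, 80 mm crossbar at its -x end, 16 mm high. Origin: on the bench under the middle of the shank. To be left alone.
- chuck: Steel drill chuck, 45 mm across, with a bit pointing up, on a 64 mm square wooden foot, 120 mm high in all. Origin: centre of its underside. To be left alone.
- mug: White mug with pencils standing in it, 72 mm across, 155 mm high with them. Origin: centre of its underside. To be left alone.
- blank: Square wooden turning blank lying down, 240 x 38 x 38 mm. Origin: centre of its underside. To be left alone.
- dish: Red plastic dish with screws, 110 mm across, 28 mm high. Origin: centre of its underside. To be left alone.
Not all that is in view belongs to the job. What is shaped like the box but orange or purple is not meant.

How it is judged:
By the outcome, as a careful person would: the job done as asked, in the order asked, and still so for the second after the job is handed in, with the robot touching nothing.
It also fails if it takes over 61 s, if anything falls off the work surface, if the arm or the gripper's body presses on something with over 40 N, if the wrist force passes 120 N, or if a joint passes its speed limit or range.

ROBOT

A 7-joint arm with a two-finger parallel gripper is mounted at the origin on the work surface. World frame = base frame: x ahead of the robot, y to its left, z up, the work surface at z = 0. Lengths are in m, angles in degrees, forces in N, time in s.
With the tool pointing down it reaches from about 0.425 to 0.875 m from the base axis. Payload 4.7 kg.
Tool frame: the origin (TCP) lies between the finger pads; the fingertips stand 22 mm ahead of it and the grasp point (between the pads) lies 3 mm ahead of it; z points along the fingers, y is the line along which they close (so a half turn about z gives the same grasp; the last joint's range is limited). The gripper opens to 87 mm and grips with 3 to 60 N. Pads are 19 mm wide; open, the fingers measure 117 mm over their backs; the gripper's body (75 mm by 190 mm) begins 51 mm behind the grasp point.
Start: joints at [66.755, 18.392, -4.016, 83.108, 1.295, 78.541, -3.26], TCP at [0.265, -0.594, 0.245] pointing down, gripper open.
Joint ranges: [-163.93, 163.93], [-17.29, 119.83], [-79.2, 71.16], [3.27, 140.29], [-89.18, 269.18], [5.43, 117.66], [-154.24, 154.24]. Speed limits (degrees/s): [147.25, 147.25, 180, 180, 180, 180, 180].

INTERFACE

Orientations are given as [roll, pitch, yaw] about the fixed x, y, z axes, in that order (R = Rz(yaw) Ry(pitch) Rx(roll)).
In Python, from cell import env gives the robot as it stands.
- The arm moves only by the tool drive_tool, never from a script. Its argument "moves" is a list of rows, each a list of 3 entries, a list of its own where there are three numbers: the shift along the tool's x, y, z in mm, then the turn, a rotation vector about the tool's x, y, z in rad, then the closure, from 0 (fully open) to 1 (shut). In form: [[[x, y, z], [wx, wy, wz], jaw], ...]. A call has 1 to 12 rows; each row shifts and turns the commanded pose from where the row before left it, along the tool's axes as they then stand; what a row does not reach is not made up. A row lasts 1/12 s, in which the tool goes at most 41.7 mm and 7.16 degrees, less where a joint would pass 70% of its speed; a pose out of reach is approached as far as the arm can. A call with a gripper value outside its range is refused whole. The fingers move at their own pace and stop on an object; "newtons" is the grip in N (left out, the last holds). Time passes only in rows, so rows that do not move let the fingers close. It gives the time, the measured TCP pose, the force, the opening and the grip force at its end, in the units of the state.
- env.get_obs(): the state, without advancing time (a new reading comes with each control period).
- env.read_camera(name): name is "scene" or "top" or "wrist"; returns (picture, depth): 480x640x3 uint8, blue, green, red; 480x640 float32, m along the optical axis (not along the pixel's ray), 0 where there is no reading.
- env.get_calibration(name): a dict with "fx", "fy", "cx", "cy" (pixels), "T" (4x4, takes a point from camera to world coordinates). Camera axes: x right, y down, z forward; pixel columns grow to the right and rows downward; lengths in m; the calibration is good to about 2 mm. A picture is of the moment at which its call begins: read the wrist's pose just before it. get_calibration takes no time and is no camera call; for the wrist camera it gives the pose at the moment of the call.
- env.sign_off(): hands the job in; it is judged then, once.
The state is a dict: "time_s": time; "qpos": joint angles; "joint_velocities": joint speeds; "effort": joint torques, N m; "tool_pos": TCP position; "tool_rot": TCP orientation; "force": force on the tool from outside, world axes, zero at the start; "wrist_torque": the same for the moment, N m; "grip_width": finger opening in m; "grasp_force": force on a finger pad.
Only numpy, scipy, OpenCV 4.12 (cv2) and the standard library are available. Lean on these libraries where they do the work, as an engineer would, in place of code of your own. Each camera call takes 0.05 s, during which the arm holds its last target. There are 200 camera calls.

## Working session

There is one attempt and no reset: what is moved stays moved. The work goes in short steps, Python scripts to look and compute and a tool call to move; the robot and the scene stay as the last step left them, time stands still between calls to the robot, and variables do not carry over. Pictures are saved under pics/ and viewed, at most 10 in all, crops included, and the job is handed in when it is done.

Besides the shell and the picture viewer there is one more tool, called after "Request:" as name(argument=value, ...), one argument or row to a line, values as JSON. drive_tool: Moves the arm, as the interface text tells. Its arguments: {"type":"object","properties":{"moves":{"type":"array"},"newtons":{"type":"number"}},"required":["moves"]}

```bash
mkdir -p pics; cat > h.py <<'E'
import numpy as np, cv2
from cell import env
def pts(name):
    im,d=env.read_camera(name); c=env.get_calibration(name)
    v,u=np.mgrid[:480,:640]
    P=np.stack([(u-c['cx'])/c['fx']*d,(v-c['cy'])/c['fy']*d,d],-1)@c['T'][:3,:3].T+c['T'][:3,3]
    P[d==0]=np.nan
    return im,P
E
python3 - <<'E'
from h import *
o=env.get_obs(); print(o)
for n in("top","scene"):
    im,P=pts(n); cv2.imwrite(f'pics/{n}0.png',im); np.save(f'{n}0.npy',P); c=env.get_calibration(n); print(np.round(c['T'],3),c['fx'])
E
```

```text
{'time_s': 0.0, 'qpos': array([66.75363479, 18.43964145, -4.01473613, 83.17323201,  1.29481454,
       78.54097203, -3.25861503]), 'joint_velocities': array([ 0.00404502,  0.00578354,  0.04174429, -0.03985891,  0.0137517 ,
        0.01248386,  0.0067197 ]), 'effort': array([ 7.91195343e-04, -4.91285741e+01, -4.03295355e-01, -3.12532461e+01,
       -6.39463635e-02,  4.37443075e-02,  1.87061119e-04]), 'tool_pos': array([ 0.26468554, -0.59311987,  0.2434694 ]), 'tool_rot': array([-1.79891382e+02,  5.74572060e-03,  2.40566765e+01]), 'force': array([-0.74459485,  0.48950795,  0.4124946 ]), 'wrist_torque': array([ 0.01808052,  0.0827089 , -0.02096983]), 'grasp_force': 0.0, 'grip_width': 0.08702089502858733}
[[-1.000e-03 -9.840e-01  1.800e-01  2.580e-01]
 [-1.000e+00 -2.000e-03 -1.300e-02  3.100e-02]
 [ 1.300e-02 -1.800e-01 -9.840e-01  1.326e+00]
 [ 0.000e+00  0.000e+00  0.000e+00  1.000e+00]] 526.3534043601771
[[-0.762  0.393 -0.514  1.252]
 [ 0.647  0.457 -0.61   0.923]
 [-0.005 -0.798 -0.603  0.979]
 [ 0.     0.     0.     1.   ]] 547.4243356706208
```

View pics/top0.png

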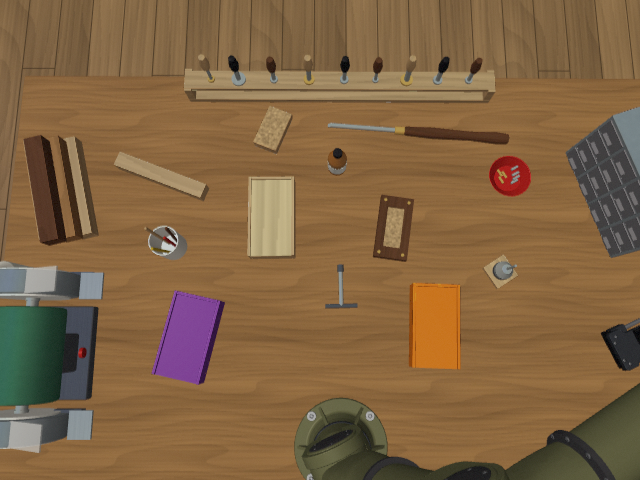

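View pics/scene0.png

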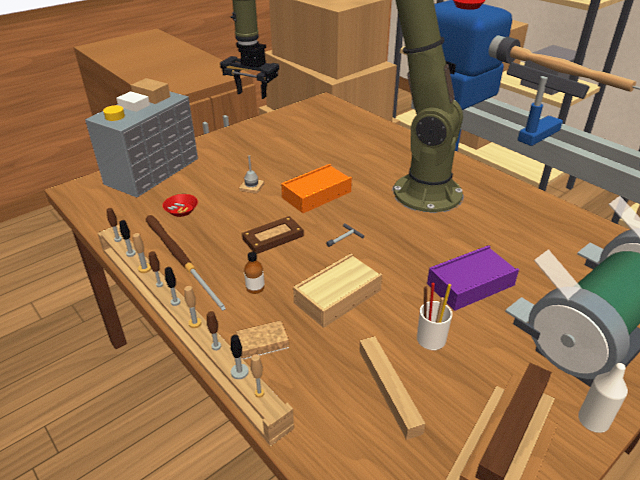

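The top view shows the pale box at about (271,217) and the holder at (394,228). The bottle is at (338,160), the key at (341,290) and the mug at (166,242). Next I'll measure the box and holder.

```bash
python3 - <<'E'
from h import *
P=np.load('top0.npy'); im=cv2.imread('pics/top0.png')
for nm,(u0,u1,v0,v1),zlo,zhi in(("box",(235,308,165,270),.03,.08),("holder",(362,425,185,270),.016,.035)):
    Q=P[v0:v1,u0:u1]; m=((Q[...,2]>zlo)&(Q[...,2]<zhi)).astype(np.uint8)
    n,l,s,_=cv2.connectedComponentsWithStats(m); k=1+np.argmax(s[1:,4]); q=Q[l==k]
    r=cv2.minAreaRect((q[:,:2]*1000).astype(np.float32)); print(nm,r,cv2.boxPoints(r).round(1).tolist(),np.percentile(q[:,2],[5,50,95]))
for u in (255,271,287):
    print(u,[ (v,int(P[v,u,0]*1000),int(P[v,u,2]*1000)) for v in list(range(172,184))+list(range(250,264))])
print([ (u,int(P[215,u,1]*1000),int(P[215,u,2]*1000)) for u in range(242,300,2)])
cv2.imwrite('pics/c.png',cv2.resize(np.hstack([im[165:270,235:310],im[165:270,360:435]]),None,fx=5,fy=5,interpolation=cv2.INTER_CUBIC))
E
```

```text
box ((552.2432250976562, 171.9197235107422), (200.298583984375, 114.99266815185547), 0.9143057465553284) [[451.20001220703125, 227.8000030517578], [453.0, 112.80000305175781], [653.2999877929688, 116.0], [651.5, 231.0]] [0.04538053 0.0510689  0.05830696]
holder ((530.2776489257812, -135.96630859375), (84.49732208251953, 160.91221618652344), 81.59163665771484) [[444.5, -166.0], [603.7000122070312, -189.5], [616.0, -105.9000015258789], [456.8999938964844, -82.4000015258789]] [0.01769756 0.02373336 0.02906124]Traceback (most recent call last):
  File "<stdin>", line 8, in <module>
ValueError: cannot convert float NaN to integer
```

```bash
python3 - <<'E'
from h import *
P=np.load('top0.npy'); im=cv2.imread('pics/top0.png'); s=cv2.imread('pics/scene0.png')
a=cv2.resize(im[165:270,235:310],None,fx=5,fy=5,interpolation=cv2.INTER_CUBIC)
b=cv2.resize(s[245:332,285:390],(420,525*2//3),interpolation=cv2.INTER_CUBIC)
b=cv2.copyMakeBorder(b,0,525-b.shape[0],0,0,cv2.BORDER_CONSTANT)
cv2.imwrite('pics/c.png',np.hstack([a,b]))
Q=P[165:270,235:308].reshape(-1,3); Q=Q[(Q[:,2]>.02)&(Q[:,2]<.07)]
for x0 in list(range(448,468,3))+list(range(636,657,3)):
    w=Q[(abs(Q[:,0]*1000-x0)<2)&(abs(Q[:,1]-.172)<.04)]; print(x0,len(w),np.median(w[:,2]).round(4))
E
```

```text
448 0 nan
451 15 0.0295
454 99 0.0411
457 39 0.0517
460 51 0.051
463 62 0.0502
466 62 0.0495
636 52 0.0508
639 48 0.0495
642 52 0.0496
645 61 0.0516
648 62 0.0557
651 36 0.0578
654 1 0.0514
  return _methods._mean(a, axis=axis, dtype=dtype,
  ret = ret.dtype.type(ret / rcount)
```

View pics/c.png

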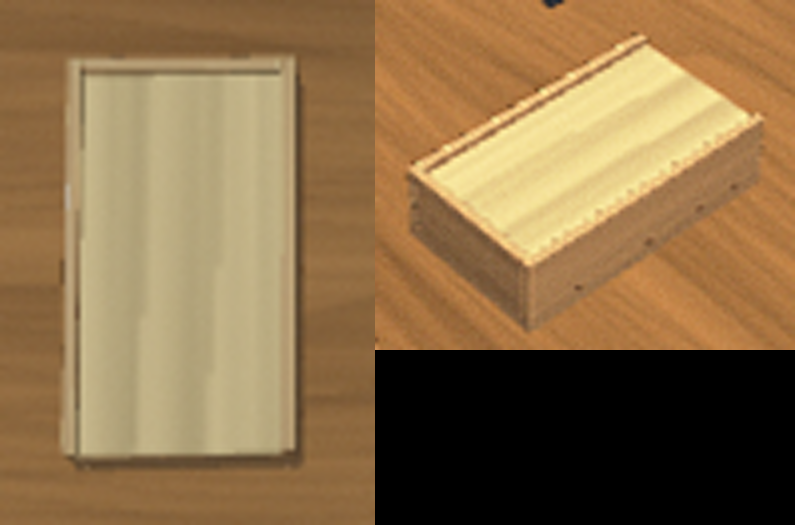

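The crop shows the low end facing the robot, so the box yaw is about 0.9° and the lid draws toward world -x. I'll square the tool up and go above the lid with the fingers shut.

Request:
drive_tool(
  moves=[
    [[0,0,0],[0,0,0.1],1],
    [[0,0,0],[0,0,0.1],1],
    [[0,0,0],[0,0,0.1],1],
    [[0,0,0],[0,0,0.104],1],
    [[17,-36.2,0],[0,0,0],1],
    [[17,-36.2,0],[0,0,0],1],
    [[17,-36.2,0],[0,0,0],1],
    [[17,-36.2,0],[0,0,0],1],
    [[17,-36.2,0],[0,0,0],1],
    [[17,-36.2,0],[0,0,0],1],
    [[17,-36.2,0],[0,0,0],1],
    [[17,-36.2,0],[0,0,0],1],
  ],
  newtons=20,
)

```text
time_s: 1.1
tool_pos: [0.3965, -0.2998, 0.2443]
tool_rot: [180.0, 0.0, 0.9]
force: [1.6, -0.2, 1.0]
grip_width: 0.0151
grasp_force: 0.0
```

Request:
drive_tool(
  moves=[
    [[17,-36.2,0],[0,0,0],1],
    [[17,-36.2,0],[0,0,0],1],
    [[17,-36.2,0],[0,0,0],1],
    [[17,-36.2,0],[0,0,0],1],
    [[17,-36.2,0],[0,0,0],1],
    [[17,-36.2,0],[0,0,0],1],
    [[17,-36.2,0],[0,0,0],1],
    [[17,-36.2,0],[0,0,0],1],
    [[17,-36.2,0],[0,0,0],1],
    [[17,-36.2,0],[0,0,0],1],
    [[0,0,0],[0,0,0],1],
    [[0,0,0],[0,0,0],1],
  ],
)

```text
time_s: 2.1
tool_pos: [0.5604, 0.066, 0.2439]
tool_rot: [-179.9, 0.1, 1.2]
force: [-0.9, -1.6, -0.5]
grip_width: 0.0003
grasp_force: 0.0
```

Request:
drive_tool(
  moves=[
    [[17,-35.5,0],[0,0,0],1],
    [[17,-35.5,0],[0,0,0],1],
    [[17,-35.5,0],[0,0,0],1],
    [[0,0,35],[0,0,0],1],
    [[0,0,40],[0,0,0],1],
    [[0,0,40],[0,0,0],1],
    [[0,0,35],[0,0,0],1],
    [[0,0,11],[0,0,0],1],
    [[0,0,0],[0,0,0],1],
    [[0,0,0],[0,0,0],1],
  ],
)

```text
time_s: 2.93
tool_pos: [0.6105, 0.1691, 0.0844]
tool_rot: [180.0, -0.0, 0.8]
force: [0.0, 1.4, 1.2]
grip_width: 0.0002
grasp_force: 0.0
```

Request:
drive_tool(
  moves=[
    [[0,-3,4],[0,0,0],1],
    [[0,0,4],[0,0,0],1],
    [[0,0,1],[0,0,0],1],
    [[0,0,0.5],[0,0,0],1],
    [[0,0,0],[0,0,0],1],
    [[0,0,0],[0,0,0],1],
  ],
)

```text
time_s: 3.43
tool_pos: [0.61, 0.1731, 0.0744]
tool_rot: [180.0, -0.0, 0.9]
force: [1.7, 0.5, -0.2]
grip_width: 0.0004
grasp_force: 0.0
```

Request:
drive_tool(
  moves=[
    [[0,0,0.5],[0,0,0],1],
    [[0,0,0.5],[0,0,0],1],
    [[0,0,0],[0,0,0],1],
  ],
)

```text
time_s: 3.68
tool_pos: [0.6098, 0.173, 0.0729]
tool_rot: [180.0, 0.0, 0.9]
force: [-0.5, -0.2, 0.2]
grip_width: 0.0008
grasp_force: 0.0
```

Tip at about 51 mm, no contact yet.

Request:
drive_tool(
  moves=[
    [[0,0,0.5],[0,0,0],1],
    [[0,0,0.5],[0,0,0],1],
    [[0,0,0],[0,0,0],1],
  ],
)

```text
time_s: 3.93
tool_pos: [0.6098, 0.173, 0.072]
tool_rot: [180.0, 0.0, 0.9]
force: [0.2, 0.5, 0.3]
grip_width: 0.0004
grasp_force: 0.0
```

Request:
drive_tool(
  moves=[
    [[0,0,0.5],[0,0,0],1],
    [[0,0,0],[0,0,0],1],
  ],
)

```text
time_s: 4.1
tool_pos: [0.6099, 0.1731, 0.0719]
tool_rot: [180.0, -0.0, 0.9]
force: [-0.8, -0.8, 2.6]
grip_width: 0.0003
grasp_force: 1.5
```

Request:
drive_tool(
  moves=[
    [[0,0,0.5],[0,0,0],1],
    [[0,0,0],[0,0,0],1],
  ],
)

```text
time_s: 4.27
tool_pos: [0.6099, 0.1731, 0.0718]
tool_rot: [180.0, -0.0, 0.9]
force: [-1.5, -1.7, 5.8]
grip_width: 0.0006
grasp_force: 2.9
```

Request:
drive_tool(
  moves=[
    [[0,0,0.5],[0,0,0],1],
    [[0,0,0.3],[0,0,0],1],
    [[0,0,0],[0,0,0],1],
  ],
)

```text
time_s: 4.52
tool_pos: [0.61, 0.1731, 0.0717]
tool_rot: [180.0, -0.0, 0.9]
force: [-4.3, -1.5, 10.6]
grip_width: 0.0004
grasp_force: 4.7
```

Request:
drive_tool(
  moves=[
    [[-2,0,0],[0,0,0],1],
    [[-4,0,0],[0,0,0],1],
    [[-5,0,0],[0,0,0],1],
    [[-5,0,0],[0,0,0],1],
  ],
)

```text
time_s: 4.85
tool_pos: [0.5962, 0.1732, 0.0719]
tool_rot: [-179.9, -0.3, 0.9]
force: [4.4, -0.6, 5.3]
grip_width: 0.0003
grasp_force: 2.7
```

Request:
drive_tool(
  moves=[
    [[-3,0,0.6],[0,0,0],1],
    [[-4,0,0.4],[0,0,0],1],
    [[-4,0,0],[0,0,0],1],
    [[-4,0,0],[0,0,0],1],
  ],
)

```text
time_s: 5.18
tool_pos: [0.5823, 0.173, 0.0718]
tool_rot: [-179.9, -0.5, 0.9]
force: [4.0, -0.3, 8.3]
grip_width: 0.0
grasp_force: 4.2
```

```bash
cat > lid.py <<'E'
from h import *
im,P=pts("top"); Q=P.reshape(-1,3); c=im.reshape(-1,3).astype(int)
w=Q[(abs(Q[:,1]-.150)<.012)&(Q[:,2]>.040)&(Q[:,2]<.056)&(Q[:,0]>.25)&(Q[:,0]<.66)]
print('lid near edge x',np.sort(w[:,0])[:8].round(4)); o=env.get_obs(); print(o['time_s'],o['tool_pos'],o['force'])
E
python3 lid.py
```

```text
lid near edge x [0.441  0.4417 0.4418 0.4418 0.442  0.4421 0.4422 0.4422]
5.2333 [0.58138049 0.1730567  0.07181655] [ 2.7687235   0.31186629 10.03881658]
```

Request:
drive_tool(
  moves=[
    [[-2,0,0.4],[0,0,0],1],
    [[-3,0,0],[0,0,0],1],
    [[-4,0,0],[0,0,0],1],
    [[-4,0,0],[0,0,0],1],
    [[-4,0,0],[0,0,0],1],
    [[-4,0,0],[0,0,0],1],
  ],
)

```text
time_s: 5.73
tool_pos: [0.5616, 0.1728, 0.0718]
tool_rot: [-179.9, -0.5, 0.9]
force: [4.3, -0.5, 9.4]
grip_width: 0.0003
grasp_force: 5.1
```

```bash
python3 lid.py; python3 - <<'E'
import numpy as np
Q=np.load('top0.npy').reshape(-1,3)
w=Q[(abs(Q[:,1]-.150)<.012)&(Q[:,2]>.040)&(Q[:,2]<.056)&(Q[:,0]>.25)&(Q[:,0]<.66)]
print(np.sort(w[:,0])[:8])
E
```

```text
lid near edge x [0.4195 0.4196 0.4196 0.4199 0.42   0.42   0.42   0.42  ]
5.7833 [0.56078952 0.17280308 0.07180381] [ 3.2085574  -1.3298996  10.83582493]
[0.45320047 0.45333167 0.45336822 0.45347421 0.45357131 0.45404415
 0.45408154 0.45434529]
```

The lid now follows the tool without slipping and has moved about 34 mm. About 91 mm remain.

Request:
drive_tool(
  moves=[
    [[-3,0,0.1],[0,0,0],1],
    [[-4,0,0],[0,0,0],1],
    [[-4,0,0],[0,0,0],1],
    [[-4,0,0],[0,0,0],1],
    [[-4,0,0],[0,0,0],1],
    [[-4,0,0],[0,0,0],1],
    [[-4,0,0],[0,0,0],1],
    [[-4,0,0],[0,0,0],1],
    [[-4,0,0],[0,0,0],1],
    [[-4,0,0],[0,0,0],1],
    [[-4,0,0],[0,0,0],1],
    [[-4,0,0],[0,0,0],1],
  ],
)

```text
time_s: 6.78
tool_pos: [0.5149, 0.1722, 0.0718]
tool_rot: [-179.9, -0.5, 0.9]
force: [3.7, -0.7, 11.4]
grip_width: 0.0003
grasp_force: 5.7
```

Request:
drive_tool(
  moves=[
    [[-4,0,0],[0,0,0],1],
    [[-4,0,0],[0,0,0],1],
    [[-4,0,0],[0,0,0],1],
    [[-4,0,0],[0,0,0],1],
    [[-4,0,0],[0,0,0],1],
    [[-4,0,0],[0,0,0],1],
    [[-4,0,0],[0,0,0],1],
    [[-4,0,0],[0,0,0],1],
  ],
)

```text
time_s: 7.45
tool_pos: [0.483, 0.1718, 0.0717]
tool_rot: [-179.9, -0.5, 0.9]
force: [4.2, -0.9, 11.9]
grip_width: 0.0004
grasp_force: 6.0
```

```bash
python3 lid.py
```

```text
lid near edge x [0.6454 0.6454 0.6455 0.6456 0.6457 0.6462 0.6467 0.6469]
7.5 [0.48215824 0.17178513 0.07169124] [ 2.05490291 -0.2185905  13.66242882]
```

Request:
drive_tool(
  moves=[
    [[-3,0,0],[0,0,0],1],
    [[-3,0,0],[0,0,0],1],
    [[-3,0,0],[0,0,0],1],
    [[-2,0,0],[0,0,0],1],
  ],
)

```text
time_s: 7.83
tool_pos: [0.472, 0.1716, 0.0717]
tool_rot: [-179.9, -0.5, 0.9]
force: [3.3, -0.7, 12.8]
grip_width: 0.0004
grasp_force: 6.0
```

Request:
drive_tool(
  moves=[
    [[-1,0,0],[0,0,0],1],
    [[-1,0,0],[0,0,0],1],
    [[-1,0,0],[0,0,0],1],
  ],
)

```text
time_s: 8.08
tool_pos: [0.4698, 0.1716, 0.0718]
tool_rot: [-179.9, -0.6, 0.9]
force: [7.5, 0.2, 10.4]
grip_width: 0.0004
grasp_force: 4.9
```

Request:
drive_tool(
  moves=[
    [[-1,0,0],[0,0,0],1],
    [[-1,0,0],[0,0,0],1],
  ],
)

```text
time_s: 8.25
tool_pos: [0.468, 0.1717, 0.0718]
tool_rot: [-179.9, -0.6, 0.9]
force: [5.4, -0.2, 9.3]
grip_width: 0.0004
grasp_force: 4.9
```

The x force rose to 7.5 N, so the lid is at its stop. I'll lift and go above the stone.

Request:
drive_tool(
  moves=[
    [[0,0,-10],[0,0,0],1],
    [[0,0,-40],[0,0,0],1],
    [[0,0,-40],[0,0,0],0.3],
    [[0,0,-40],[0,0,0],0.3],
    [[30,0,0],[0,0,0],0.3],
    [[35,0,0],[0,0,0],0.3],
    [[35,0,0],[0,0,0],0.3],
    [[17,0,0],[0,0,0],0.3],
    [[0,0,0],[0,0,0],0.3],
    [[0,0,0],[0,0,0],0.3],
  ],
)

```text
time_s: 9.08
tool_pos: [0.579, 0.1726, 0.1976]
tool_rot: [-180.0, 0.2, 0.9]
force: [0.3, 0.0, 0.6]
grip_width: 0.0456
grasp_force: 0.0
```

```bash
python3 - <<'E'
from h import *
im,P=pts("wrist"); np.save('w1.npy',P); cv2.imwrite('pics/w1.png',im)
o=env.get_obs(); print(o['tool_pos'],o['tool_rot'],o['grip_width'],o['time_s']); print(env.get_calibration('wrist'))
E
```

```text
[0.57829672 0.17302681 0.19785769] [-179.99152495    0.18340902    0.96073126] 0.04964638856563496 9.1333
{'fx': 386.5710373081529, 'fy': 386.5710373081529, 'cx': 322.5403205786855, 'cy': 240.2059633319477, 'T': array([[ 1.78727334e-02, -9.68053129e-01, -2.50107385e-01,
         6.46128071e-01],
       [-9.99840094e-01, -1.71562080e-02, -5.04485170e-03,
         1.73401706e-01],
       [ 5.92790160e-04,  2.50157557e-01, -9.68204960e-01,
         3.37391501e-01],
       [ 0.00000000e+00,  0.00000000e+00,  0.00000000e+00,
         1.00000000e+00]])}
```

View pics/w1.png

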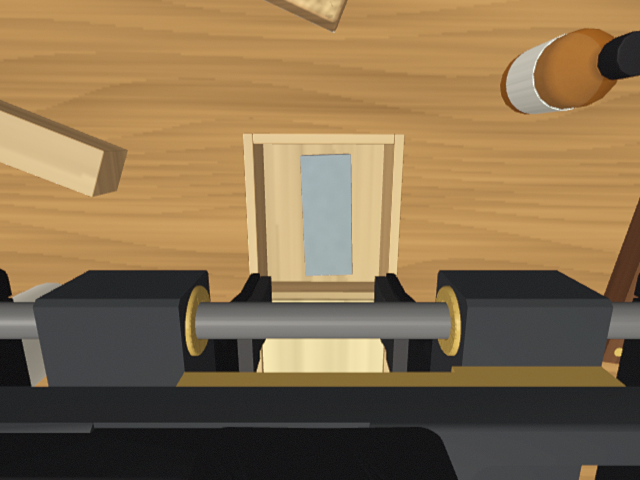

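The wrist view shows the open box with the grey stone fully visible, columns 300–352 and rows 154–276. The cross wall is just below it and the lid is drawn back under the gripper.

```bash
cat >> h.py <<'E'
def ray(uv,c,z):
    uv=np.asarray(uv,float); d=np.c_[(uv[:,0]-c['cx'])/c['fx'],(uv[:,1]-c['cy'])/c['fy'],np.ones(len(uv))]@c['T'][:3,:3].T
    o=c['T'][:3,3]; return (o+d*((z-o[2])/d[:,2])[:,None])[:,:2]*1000
def rect(m,c,z):
    n,l,s,_=cv2.connectedComponentsWithStats(m.astype(np.uint8)); k=1+np.argmax(s[1:,4])
    ct=max(cv2.findContours((l==k).astype(np.uint8),0,1)[0],key=cv2.contourArea)[:,0]
    return cv2.minAreaRect(ray(ct,c,z).astype(np.float32))
E
python3 - <<'E'
from h import *
im=cv2.imread('pics/w1.png').astype(int); c=env.get_calibration('wrist'); P=np.load('w1.npy')
m=(im[...,0]>im[...,2]+4)&(im[...,0]>120); m[:,:280]=0; m[:,380:]=0; m[:130]=0;m[285:]=0
print(rect(m,c,.028)); print(np.nanmedian(P[160:270,310:345,2]))
Q=P[160:270,310:345].reshape(-1,3); print(np.nanmean(Q,0))
# box side walls' inner edges from depth at rows
for v in (170,220):
    print([(u,int(P[v,u,1]*1000),int(P[v,u,2]*1000)) for u in range(240,412,4)])
E
```

```text
((586.0030517578125, 168.74032592773438), (98.59962463378906, 38.95476150512695), 2.7619526386260986)
0.027928441715738717
[0.58725237 0.16853912 0.02791944]Traceback (most recent call last):
  File "<stdin>", line 8, in <module>
ValueError: cannot convert float NaN to integer
```

Request:
drive_tool(
  moves=[
    [[8,4,0],[0,0,-0.03],0.38],
    [[0,0,35],[0,0,0],0.38],
    [[0,0,40],[0,0,0],0.38],
    [[0,0,30],[0,0,0],0.38],
    [[0,0,0],[0,0,0],0.38],
    [[0,0,0],[0,0,0],0.38],
    [[0,0,0],[0,0,0],0.38],
  ],
)

```text
time_s: 9.72
tool_pos: [0.5883, 0.1695, 0.096]
tool_rot: [-180.0, -0.1, 2.7]
force: [0.5, -0.5, 0.2]
grip_width: 0.0539
grasp_force: 0.0
```

Request:
drive_tool(
  moves=[
    [[-2,1,15],[0,0,0],0.38],
    [[0,0,15],[0,0,0],0.38],
    [[0,0,15],[0,0,0],0.38],
    [[0,0,9],[0,0,0],0.38],
    [[0,0,4],[0,0,0],0.38],
    [[0,0,0],[0,0,0],0.38],
    [[0,0,0],[0,0,0],0.38],
  ],
)

```text
time_s: 10.3
tool_pos: [0.5868, 0.168, 0.0371]
tool_rot: [-180.0, -0.1, 2.6]
force: [0.5, 0.3, 0.4]
grip_width: 0.0539
grasp_force: 0.0
```

Request:
drive_tool(
  moves=[
    [[0,0,-1.5],[0,0,0],0.38],
    [[0,0,0],[0,0,0],0.6],
    [[0,0,0],[0,0,0],0.6],
    [[0,0,0],[0,0,0],0.6],
    [[0,0,0],[0,0,0],0.6],
    [[0,0,0],[0,0,0],0.6],
  ],
  newtons=15,
)

```text
time_s: 10.8
tool_pos: [0.5862, 0.168, 0.0377]
tool_rot: [-180.0, -0.0, 2.6]
force: [-0.4, 0.3, 3.0]
grip_width: 0.0398
grasp_force: 15.0
```

Request:
drive_tool(
  moves=[
    [[0,0,-5],[0,0,0],0.6],
    [[0,0,-15],[0,0,0],0.6],
    [[0,0,-30],[0,0,0],0.6],
    [[0,0,-35],[0,0,0],0.6],
    [[0,0,-35],[0,0,0],0.6],
    [[0,0,-20],[0,0,0],0.6],
    [[0,0,0],[0,0,0.096],0.6],
    [[0,0,0],[0,0,0.096],0.6],
    [[0,0,0],[0,0,0],0.6],
    [[0,0,0],[0,0,0],0.6],
  ],
)

```text
time_s: 11.63
tool_pos: [0.5857, 0.1675, 0.1778]
tool_rot: [180.0, -0.0, -8.2]
force: [-0.6, -0.0, -1.7]
grip_width: 0.0396
grasp_force: 15.0
```

Request:
drive_tool(
  moves=[
    [[0,0,-22],[0,0,0],0.6],
    [[-12,34.3,0],[0,0,0],0.6],
    [[-12,34.3,0],[0,0,0],0.6],
    [[-12,34.3,0],[0,0,0],0.6],
    [[-12,34.3,0],[0,0,0],0.6],
    [[-12,34.3,0],[0,0,0],0.6],
    [[-12,34.3,0],[0,0,0],0.6],
    [[-12,34.3,0],[0,0,0],0.6],
    [[-12,34.3,0],[0,0,0],0.6],
    [[-12,34.3,0],[0,0,0],0.6],
    [[0,0,0],[0,0,0],0.6],
    [[0,0,0],[0,0,0],0.6],
  ],
)

```text
time_s: 12.63
tool_pos: [0.4329, -0.1239, 0.1991]
tool_rot: [180.0, 0.0, -8.5]
force: [0.4, -0.1, -1.8]
grip_width: 0.0398
grasp_force: 15.0
```

```bash
python3 - <<'E'
from h import *
o=env.get_obs(); c=env.get_calibration('wrist'); im,P=pts("wrist"); np.savez('w2.npz',P=P,**c); cv2.imwrite('pics/w2.png',im)
print(o['tool_pos'],o['tool_rot'],o['grip_width'],o['time_s'])
E
```

```text
[ 0.43290338 -0.12388939  0.1991303 ] [ 1.79977946e+02  3.73868155e-02 -8.52264852e+00] 0.03976233425103319 12.6333
```

View pics/w2.png

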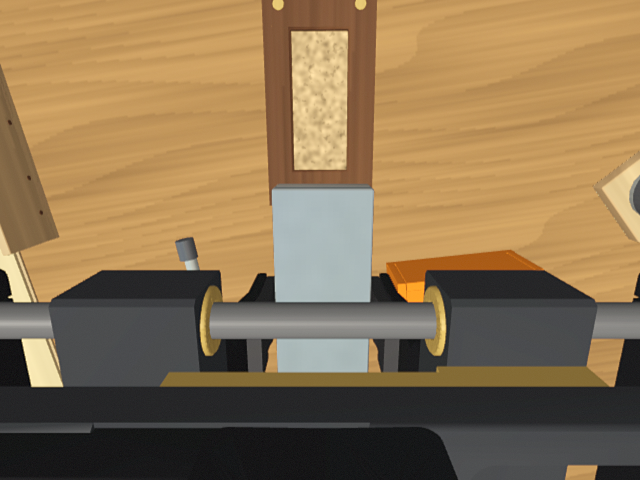

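The recess with its cork floor is clear at columns 292–348, rows 30–170. The held stone's front edge is at row ~187, columns 273–372.

```bash
python3 - <<'E'
from h import *
f=np.load('w2.npz'); c={k:f[k] for k in('fx','fy','cx','cy','T')}; P=f['P']
im=cv2.imread('pics/w2.png'); hsv=cv2.cvtColor(im,cv2.COLOR_BGR2HSV)
m=hsv[...,2]>120; m[:20]=0;m[180:]=0;m[:,:283]=0;m[:,:][:,358:]=0
r=rect(m,c,.018); print('recess',r, cv2.boxPoints(r).round(1).tolist())
# holder sides (outer, top plane) 
h=(hsv[...,2]<125)&(hsv[...,1]>60)|m; h[180:]=0; h[:,:250]=0;h[:,390:]=0
for n,rows in(('L',1),('R',-1)):
    uv=[]
    for v in range(20,170,4):
        u=np.flatnonzero(h[v,250:390])+250; uv.append((u[0] if rows==1 else u[-1],v))
    X=ray(uv,c,.024); p=np.polyfit(X[:,0],X[:,1],1); print(n,np.degrees(np.arctan(p[0])),'y at 530',np.polyval(p,530))
s=im.astype(int); st=(s[...,0]>s[...,2]+2)&(s[...,0]>125); st[:180]=0; st[262:]=0; st[:,:260]=0; st[:,385:]=0
zt=np.nanmedian(P[200:260,290:360,2]); print('stone top z',zt, .1895)
E=[]
for side in(0,-1):
    uv=[(np.flatnonzero(st[v])[side]+(side==-1),v) for v in range(195,260,4)]
    X=ray(uv,c,zt); p=np.polyfit(X[:,0],X[:,1],1); E.append(p); print(uv[0],uv[-1],np.degrees(np.arctan(p[0])))
uv=[(u,np.flatnonzero(st[:,u])[0]) for u in range(285,362,4)]; X=ray(uv,c,zt); print('front mid',X.mean(0),uv[0],uv[-1])
o=env.get_obs(); th=np.radians(o['tool_rot'][2]); t=o['tool_pos'][:2]*1000
xm=X[:,0].mean(); ym=(np.polyval(E[0],xm-20)+np.polyval(E[1],xm-20))/2; w=np.polyval(E[0],xm-20)-np.polyval(E[1],xm-20)
ex=np.array([np.cos(th),np.sin(th)]); ey=np.array([np.sin(th),-np.cos(th)]); d=np.array([xm-20,ym])-t
print('axis pt in tool',d@ex,d@ey,'width',w*np.cos(th),'front ext',(X.mean(0)-t)@ex)
E
```

```text
recess ((528.4849243164062, -137.54718017578125), (57.5462646484375, 119.1337661743164), 82.75041961669922) [[465.79998779296875, -158.60000610351562], [583.9000244140625, -173.60000610351562], [591.2000122070312, -116.5], [473.0, -101.5]]
L -6.887617233118765 y at 530 -96.79996192568323
R -7.2522091691253765 y at 530 -166.17349424839801
stone top z 0.18910147116705467 0.1895
(np.int64(272), 195) (np.int64(274), 259) -8.4203988234738
(np.int64(374), 195) (np.int64(371), 259) -8.654374890428663
front mid [ 481.67294621 -132.23702488] (285, np.int64(189)) (361, np.int64(190))
axis pt in tool 28.577578968933974 2.913855193920744 width 39.32392979259344 front ext 48.8088258998202
```

```bash
cat > rec.py <<'E'
from h import *
def recess(im,c,v0,v1,z=.024):
    # cork: bright vs brown wood; side edges line fit
    g=cv2.medianBlur(im[...,1],5); res=[]
    return g
E
python3 - <<'E'
import cv2,numpy as np
im=cv2.imread('pics/w2.png'); 
for v in (60,100,140): print(v,[(u,*im[v,u].tolist()) for u in list(range(284,298,1))+list(range(342,356,1))])
u=320; print([(v,*im[v,u].tolist()) for v in list(range(22,36))+list(range(164,178))])
E
```

```text
60 [(284, 55, 84, 124), (285, 55, 82, 120), (286, 60, 85, 124), (287, 56, 84, 123), (288, 56, 83, 123), (289, 41, 63, 99), (290, 33, 56, 93), (291, 48, 75, 107), (292, 124, 175, 205), (293, 131, 184, 214), (294, 126, 178, 207), (295, 123, 172, 202), (296, 121, 172, 200), (297, 125, 177, 206), (342, 148, 204, 234), (343, 141, 196, 226), (344, 135, 188, 218), (345, 133, 185, 215), (346, 133, 187, 216), (347, 98, 142, 175), (348, 53, 86, 130), (349, 59, 90, 138), (350, 62, 95, 140), (351, 62, 92, 135), (352, 60, 89, 130), (353, 59, 86, 125), (354, 58, 86, 125), (355, 58, 86, 125)]
100 [(284, 53, 80, 118), (285, 55, 83, 121), (286, 54, 84, 122), (287, 56, 84, 124), (288, 56, 86, 126), (289, 58, 86, 127), (290, 41, 64, 101), (291, 33, 53, 90), (292, 60, 93, 127), (293, 142, 199, 228), (294, 145, 200, 230), (295, 142, 197, 226), (296, 136, 191, 220), (297, 130, 182, 211), (342, 133, 187, 217), (343, 136, 191, 219), (344, 140, 194, 223), (345, 144, 199, 229), (346, 145, 201, 230), (347, 67, 104, 139), (348, 52, 81, 126), (349, 56, 88, 132), (350, 60, 90, 132), (351, 59, 88, 129), (352, 58, 
[... 521 characters left out ...]
, 91, 133), (350, 60, 90, 133), (351, 61, 90, 131), (352, 57, 87, 128), (353, 58, 86, 128), (354, 56, 86, 128), (355, 57, 88, 129)]
[(22, 61, 91, 133), (23, 61, 90, 133), (24, 62, 92, 133), (25, 60, 91, 133), (26, 58, 88, 130), (27, 52, 82, 126), (28, 52, 82, 124), (29, 42, 65, 100), (30, 49, 76, 104), (31, 109, 160, 192), (32, 148, 205, 235), (33, 139, 195, 225), (34, 133, 186, 215), (35, 130, 183, 212), (164, 137, 192, 221), (165, 140, 194, 224), (166, 139, 195, 224), (167, 138, 193, 223), (168, 134, 189, 218), (169, 108, 157, 189), (170, 48, 75, 111), (171, 53, 82, 126), (172, 60, 91, 135), (173, 62, 94, 137), (174, 60, 92, 136), (175, 62, 93, 136), (176, 61, 94, 136), (177, 61, 93, 136)]
```

Green > 130 isolates the cork cleanly.

```bash
rm rec.py; python3 - <<'E'
from h import *
f=np.load('w2.npz'); c={k:f[k] for k in('fx','fy','cx','cy','T')}
im=cv2.imread('pics/w2.png'); m=im[...,1]>130; m[:24]=0;m[176:]=0;m[:,:284]=0;m[:,356:]=0
print('recess',rect(m,c,.018))
E=[]
for s in(0,-1):
    uv=[(np.flatnonzero(m[v])[s]+(s==-1),v) for v in range(40,165,4)]; X=ray(uv,c,.018); p=np.polyfit(X[:,0],X[:,1],1); E.append(p); print(np.degrees(np.arctan(p[0])))
print('mid y at 530',(np.polyval(E[0],530)+np.polyval(E[1],530))/2)
uv=[[(320,31),(320,169.7)]]; X=ray(uv[0],c,.018); print(X, X.mean(0))
E
```

```text
recess ((528.9456787109375, -136.8685302734375), (42.66397476196289, 102.53352355957031), 81.7774887084961)
-8.281157357586023
-8.071520200772422
mid y at 530 -137.46882218290432
[[ 579.50357737 -144.87162093]
 [ 477.71502531 -129.56339971]] [ 528.60930134 -137.21751032]
```

Request:
drive_tool(
  moves=[
    [[18,-1,20],[0,0,-0.005],0.6],
    [[18.7,-1.4,20],[0,0,0],0.6],
    [[0,0,30],[0,0,0],0.6],
    [[0,0,30],[0,0,0],0.6],
    [[0,0,20],[0,0,0],0.6],
    [[0,0,11],[0,0,0],0.6],
    [[0,0,3],[0,0,0],0.6],
    [[0,0,0],[0,0,0],0.6],
    [[0,0,0],[0,0,0],0.6],
    [[0,0,0],[0,0,0],0.6],
  ],
)

```text
time_s: 13.52
tool_pos: [0.4722, -0.125, 0.0669]
tool_rot: [180.0, -0.2, -8.1]
force: [0.5, -0.2, -2.3]
grip_width: 0.0395
grasp_force: 15.0
```

```bash
python3 - <<'E'
from h import *
o=env.get_obs(); c=env.get_calibration('wrist'); im,P=pts("wrist"); np.savez('w3.npz',P=P,**c); cv2.imwrite('pics/w3.png',im)
print(o['tool_pos'],o['tool_rot'],o['grip_width'],o['time_s'])
E
```

```text
[ 0.47223137 -0.12504654  0.06685876] [ 1.79963383e+02 -1.72925658e-01 -8.05745333e+00] 0.03945349592944213 13.5167
```

View pics/w3.png

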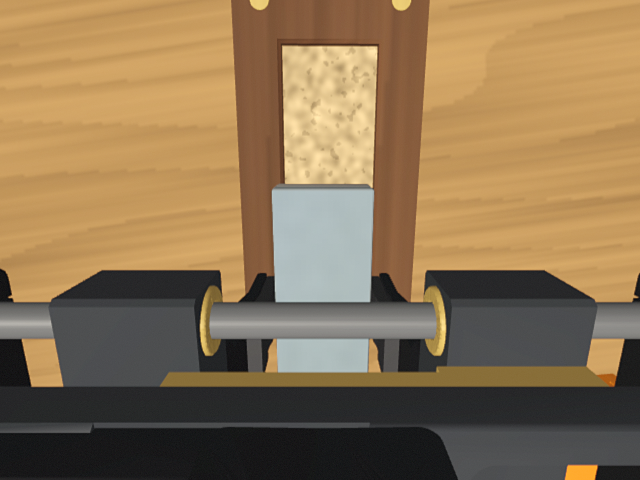

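The stone's front end (row 187, columns 273–373) hovers over the near part of the recess, whose far end is at row 44, columns 281–378. I'll measure the one relative to the other.

```bash
cat > rel.py <<'E'
from h import *
f=np.load('w3.npz'); c={k:f[k] for k in('fx','fy','cx','cy','T')}; P=f['P']
im=cv2.imread('pics/w3.png'); s=im.astype(int)
o=env.get_obs(); th=np.radians(o['tool_rot'][2]); t=o['tool_pos'][:2]*1000
ex=np.array([np.cos(th),np.sin(th)]); ey=np.array([np.sin(th),-np.cos(th)])
tl=lambda X:np.c_[(X-t)@ex,(X-t)@ey]
m=s[...,1]>135; m[:36]=0;m[182:]=0;m[:,:272]=0;m[:,386:]=0
st=(s[...,0]>s[...,2]+2)&(s[...,0]>125); st[:180]=0; st[262:]=0; st[:,:260]=0; st[:,385:]=0
zt=np.nanmedian(P[200:260,290:360,2]); print('stone top',zt,'cork z',np.nanmedian(P[60:170,295:365,2]))
def axis(m,rows,z,name):
    L=[]
    for k in(0,-1):
        uv=[(np.flatnonzero(m[v])[k]+(k==-1)-.5,v) for v in rows]; X=tl(ray(uv,c,z)); L.append(np.polyfit(X[:,0],X[:,1],1))
    p=(L[0]+L[1])/2; print(name,'axis y at x=0,50,60:',np.polyval(p,[0,50,60]).round(2),'deg',np.degrees(np.arctan([L[0][0],L[1][0]])).round(2),'width',np.polyval(L[1]-L[0],50).round(1)); return p
axis(st,range(195,260,3),zt,'stone'); axis(m,range(52,178,3),.018,'recess')
fr=tl(ray([(u,np.flatnonzero(st[:,u])[0]-.5) for u in range(285,362,4)],c,zt)); 
rr=tl(ray([(u,np.flatnonzero(m[:,u])[0]-.5) for u in range(290,370,4)],c,.018))
print('stone front x',fr[:,0].mean(),'recess far x',rr[:,0].mean())
E
python3 rel.py
```

```text
stone top 0.056740554611022814 cork z 0.017790374285658384
stone axis y at x=0,50,60: [0.74 0.61 0.59] deg [-0.06 -0.23] width 39.4
recess axis y at x=0,50,60: [3.47 3.56 3.58] deg [0.09 0.12] width 42.6
stone front x 49.879371111789254 recess far x 109.4170738413845
```

Request:
drive_tool(
  moves=[
    [[20,1,0],[0,0,0.004],0.6],
    [[20,1,0],[0,0,0],0.6],
    [[13,0.9,0],[0,0,0],0.6],
    [[5.2,0,0],[0,0,0],0.6],
    [[0,0,4],[0,0,0],0.6],
    [[0,0,4],[0,0,0],0.6],
    [[0,0,2],[0,0,0],0.6],
    [[0,0,0],[0,0,0],0.6],
    [[0,0,0],[0,0,0],0.6],
    [[0,0,0],[0,0,0],0.6],
  ],
)

```text
time_s: 14.4
tool_pos: [0.5276, -0.1362, 0.0553]
tool_rot: [180.0, 0.0, -8.3]
force: [0.9, -0.5, -2.8]
grip_width: 0.04
grasp_force: 15.0
```

Request:
drive_tool(
  moves=[
    [[1.6,0,0],[0,0,0],0.6],
    [[0,0,0],[0,0,0],0.6],
    [[0,0,0],[0,0,0],0.6],
    [[0,0,0],[0,0,0],0.6],
  ],
)

```text
time_s: 14.73
tool_pos: [0.5296, -0.1364, 0.0553]
tool_rot: [180.0, -0.0, -8.3]
force: [-1.0, 0.3, -1.5]
grip_width: 0.0399
grasp_force: 15.0
```

Request:
drive_tool(
  moves=[
    [[0,0,0.5],[0,0,0],0.6],
    [[0,0,0.5],[0,0,0],0.6],
    [[0,0,0],[0,0,0],0.6],
  ],
)

```text
time_s: 14.98
tool_pos: [0.5294, -0.1363, 0.0541]
tool_rot: [180.0, 0.0, -8.3]
force: [0.0, -0.8, -2.1]
grip_width: 0.0396
grasp_force: 15.0
```

Request:
drive_tool(
  moves=[
    [[0,0,0.5],[0,0,0],0.6],
    [[0,0,0.5],[0,0,0],0.6],
    [[0,0,0.5],[0,0,0],0.6],
    [[0,0,0],[0,0,0],0.6],
  ],
)

```text
time_s: 15.32
tool_pos: [0.5295, -0.1364, 0.0526]
tool_rot: [180.0, 0.0, -8.3]
force: [0.1, -0.0, -1.4]
grip_width: 0.0398
grasp_force: 15.0
```

Request:
drive_tool(
  moves=[
    [[0,0,0.5],[0,0,0],0.6],
    [[0,0,0.5],[0,0,0],0.6],
    [[0,0,0],[0,0,0],0.6],
  ],
)

```text
time_s: 15.57
tool_pos: [0.5295, -0.1364, 0.0516]
tool_rot: [180.0, 0.0, -8.3]
force: [-0.0, 0.3, -1.1]
grip_width: 0.0398
grasp_force: 15.0
```

Request:
drive_tool(
  moves=[
    [[0,0,0.5],[0,0,0],0.6],
    [[0,0,0.5],[0,0,0],0.6],
    [[0,0,0],[0,0,0],0.6],
  ],
)

```text
time_s: 15.82
tool_pos: [0.5295, -0.1364, 0.0507]
tool_rot: [180.0, 0.0, -8.3]
force: [0.2, 0.6, -2.1]
grip_width: 0.04
grasp_force: 15.0
```

Request:
drive_tool(
  moves=[
    [[0,0,0.5],[0,0,0],0.6],
    [[0,0,0.5],[0,0,0],0.6],
    [[0,0,0.5],[0,0,0],0.6],
    [[0,0,0],[0,0,0],0.6],
  ],
)

```text
time_s: 16.15
tool_pos: [0.5294, -0.1364, 0.0491]
tool_rot: [180.0, 0.0, -8.3]
force: [0.6, 0.0, -2.2]
grip_width: 0.0399
grasp_force: 15.0
```

Request:
drive_tool(
  moves=[
    [[0,0,0.5],[0,0,0],0.6],
    [[0,0,0],[0,0,0],0.6],
  ],
)

```text
time_s: 16.32
tool_pos: [0.5295, -0.1364, 0.0487]
tool_rot: [180.0, 0.0, -8.3]
force: [0.4, -0.0, -1.2]
grip_width: 0.04
grasp_force: 15.0
```

Request:
drive_tool(
  moves=[
    [[0,0,0.5],[0,0,0],0.6],
    [[0,0,0],[0,0,0],0.6],
  ],
)

```text
time_s: 16.48
tool_pos: [0.5295, -0.1364, 0.0482]
tool_rot: [180.0, 0.0, -8.3]
force: [0.3, 0.1, -1.8]
grip_width: 0.04
grasp_force: 15.0
```

Request:
drive_tool(
  moves=[
    [[0,0,0.4],[0,0,0],0.6],
    [[0,0,0],[0,0,0],0.6],
  ],
)

```text
time_s: 16.65
tool_pos: [0.5295, -0.1364, 0.0478]
tool_rot: [180.0, 0.0, -8.3]
force: [-0.5, -0.4, -2.1]
grip_width: 0.0398
grasp_force: 15.0
```

Request:
drive_tool(
  moves=[
    [[0,0,0.4],[0,0,0],0.6],
    [[0,0,0],[0,0,0],0.6],
  ],
)

```text
time_s: 16.82
tool_pos: [0.5296, -0.1364, 0.0477]
tool_rot: [180.0, 0.0, -8.3]
force: [-0.9, 0.3, 0.1]
grip_width: 0.0402
grasp_force: 15.0
```

The floor now bears the stone's weight at the expected height. I'll release it and lift away.

Request:
drive_tool(
  moves=[
    [[0,0,0],[0,0,0],0.5],
    [[0,0,0],[0,0,0],0.4],
    [[0,0,0],[0,0,0],0.35],
    [[0,0,0],[0,0,0],0.35],
    [[0,0,-10],[0,0,0],0.35],
    [[0,0,-30],[0,0,0],0.35],
    [[0,0,-40],[0,0,0],0.35],
    [[0,0,-40],[0,0,0],0.35],
    [[0,0,-30],[0,0,0],0.35],
    [[-35,0,0],[0,0,0],0.35],
    [[-35,0,0],[0,0,0],0.35],
    [[-10,0,0],[0,0,0],0.35],
  ],
)

```text
time_s: 17.82
tool_pos: [0.4468, -0.1243, 0.1982]
tool_rot: [179.9, 0.1, -8.3]
force: [0.7, 1.0, -0.6]
grip_width: 0.0565
grasp_force: 0.0
```

```bash
python3 - <<'E'
from h import *
o=env.get_obs(); c=env.get_calibration('wrist'); im,P=pts("wrist"); t,Pt=pts("top")
print(o['tool_pos'],o['time_s'])
s=im.astype(int); m=(s[...,0]>s[...,2]+2)&(s[...,0]>125); m[290:]=0
try:
    print(rect(m,c,.038)); n,l,st,_=cv2.connectedComponentsWithStats(m.astype(np.uint8)); k=1+np.argmax(st[1:,4]); q=P[l==k]; q=q[~np.isnan(q[:,0])]; q=q[abs(q[:,2]-.038)<.01]
    A=np.c_[q[:,:2],np.ones(len(q))]; print('plane',np.linalg.lstsq(A,q[:,2],rcond=None)[0],q[:,2].mean())
except Exception as e: print(e)
cv2.imwrite('pics/end.png',np.hstack([im[:300,150:500],cv2.resize(t[150:300,220:420],None,fx=2,fy=2)]))
E
```

```text
[ 0.44677241 -0.12426624  0.19817613] 17.8167
((529.2656860351562, -137.21554565429688), (39.249244689941406, 98.96446228027344), 81.75711822509766)
plane [-0.00032301 -0.00114621  0.03751209] 0.03749852253873988
```

View pics/end.png

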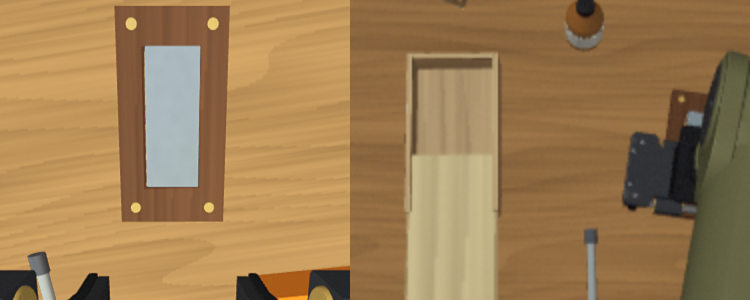

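The stone sits flat in the recess with its top at 38 mm. The lid's far edge is at about row 227 of the top view, so I'll check how far the lid has travelled.

```bash
python3 - <<'E'
from h import *
t=env.read_camera('top')[0]; c=env.get_calibration('top'); g=cv2.cvtColor(t,cv2.COLOR_BGR2GRAY).astype(int)
a=g[:,258:285].mean(1); d=np.diff(a)
for r0,r1 in((215,240),(260,330)):
    v=r0+np.argmax(abs(d[r0:r1])); print(v+.5,d[v],ray([(271,v+.5)],c,.0497))
E
```

```text
227.5 11.444444444444429 [[523.41482558 170.84456055]]
306.5 -37.074074074074076 [[329.26512372 166.78614365]]
```

```bash
python3 -c "
from cell import env
print(env.get_obs()['joint_velocities'].round(2)); print(env.sign_off())"
```

```text
[-0.42  2.44 -0.2  -1.99  0.25 -0.64 -0.14]
the job is handed in; nothing more can be done
None
```

I handed the job in at about 18 s: the lid is drawn back to its stop (about 124 mm measured) and left open, and the oilstone lies flat in the recess of its block; the highest force I read on the lid was about 14 N.

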